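# Tip the long slat out through the face frame

### The arm

A 7-joint arm with a two-finger parallel gripper is mounted at the origin on a cart in front of the work surface, level with it; the furniture and walls round the work are solid. World frame = base frame: x ahead of the robot, y to its left, z up, the work surface at z = 0. Lengths are in m, angles in rad, forces in N, time in s.
With the tool pointing down it reaches from about 0.35 to 0.9 m from the base axis. Payload 8.1 kg.
Tool frame: the origin (TCP) lies at the very end of the fingers, on their centre line; the grasp point (between the pads) lies 19 mm behind it (arm.grasp_offset is the distance from the TCP to the grasp point, in m); z points along the fingers, y is the direction in which the jaws open and shut (so a half turn about z gives the same grasp; the last joint's range is limited). The gripper opens to 92 mm and grips with 3 to 60 N. Pads are 19 mm wide; open, the fingers measure 130 mm over their backs; the gripper's body (75 mm by 190 mm) begins 47 mm behind the grasp point.
Start: joints at [1.208, 0.434, 0.025, 1.573, -0.012, 1.134, -0.075], TCP at [0.161, -0.604, 0.188] pointing down, gripper open.
Joint ranges: [-2.62, 2.62], [-0.44, 2.09], [-1.27, 1.32], [0.08, 2.57], [-1.32, 4.46], [0.12, 2], [-2.74, 2.74]. Speed limits (rad/s): [2.22, 2.22, 3.01, 3.01, 3.14, 3.14, 3.14].

### API

Orientations are given as a rotation vector (axis times angle).
In Python, from cell import arm, eyes, workorder gives the robot as it stands.
- The arm moves only by the shell command python3 -m inch 'ROWS' [FORCE]. ROWS is JSON, a list that holds one entry, the list of rows, each a list of 5 numbers: the closure, from 0 (fully open) to 1 (shut), then the shift along the tool's x, y, z in mm, then the turn about the tool's z in degrees. A call has 1 to 12 rows; each row shifts and turns the pose as measured when the row begins, along the tool's axes as they then stand; what a row does not reach is not made up. A row lasts 1/10 s, in which the tool goes at most 50 mm and 8.59 degrees, less where a joint would pass 70% of its speed; a pose out of reach is approached as far as the arm can. A call with a gripper value outside its range is refused whole. The fingers move at their own pace and stop on an object; FORCE is the grip in N (left out, the last holds). Time passes only in rows, so rows that do not move let the fingers close. It gives the time, the measured TCP pose, the force and the opening at its end, in the units of the state.
- arm.observe(): the state, without advancing time (a new reading comes with each control period).
- eyes.get_image(name): name is "scene" or "top" or "wrist"; returns a dict with "frame" (400x640x3 uint8, blue, green, red), "intrinsics" (3x3 intrinsics, pixels), "rvec" (rotation vector, rad) and "tvec" (3), from world to camera coordinates, as OpenCV has them; the wrist camera has in their place "T_tool_cam" (4x4, takes a point from camera to tool coordinates, whose origin is the TCP and whose axes are the flange's). Camera axes: x right, y down, z forward; pixel columns grow to the right and rows downward; lengths in m; the calibration is good to about 2 mm. The wrist camera is an equidistant fisheye: a pixel r from the principal point sees the ray r / f radians off the axis. A picture is of the moment at which its call begins: read the wrist's pose just before it. There is no depth.
- workorder.sign_off(): hands the job in, once; it reports no verdict.
The state is a dict: "clock": time; "joints": joint angles; "dq": joint speeds; "joint_efforts": joint torques, N m; "position": TCP position; "ee_rot": TCP orientation; "force": force on the tool from outside, world axes, zero at the start; "ft_torque": the same for the moment, N m; "width": opening from 0.0 (shut) to 1.0 (fully open).
Only numpy, scipy, OpenCV 4.12 (cv2) and the standard library are available. Lean on these libraries where they do the work, as an engineer would, in place of code of your own. Each camera call takes 0.05 s, during which the arm holds its last target.

### The job

The wooden slat inside the small cabinet carcass is snapped into two roller catches and is longer than the opening of the face frame. Pull it out of the catches, tip it, bring it out slantwise through the opening, and finish while holding it still in the gripper above the carcass, every part of it at least 5 cm above the face frame; do not put it down or let go. Leave the try square, tape measure and screwdriver where they lie.

Things in the scene. Friction and masses are not known exactly. Their poses are not given: they have to be found in the camera images.
- carcass: Small wooden cabinet carcass lying on its back, face frame up, fixed to the worktop. Outside 374 (x) x 190 (y) x 86 (z) mm. Origin: centre of its underside; x along its length, roughly away from the robot; z up. Inside: 350 (x) x 166 (y) mm, back panel's top at z = 6 mm. Walls 12 mm.
- opening (a point): Centre of the face frame's opening, at the frame's top face (86 mm above the worktop); axes as the carcass. Opening 180 (x) x 140 (y) mm. The frame is 12 mm thick, its underside 74 mm above the worktop; below it the inner space runs on 85 mm past the opening at each x end.
- catch_near (a point): Roller catch at the carcass's x = -75 mm: middle of its flat seat, 20 mm above the worktop. 24 mm long in x, 58 wide in y, top 43 mm above the worktop. Two nylon rollers (diameter 12, at y = +-18.3, 16.5 mm above the seat) overlap the slat's upper edges by 1.7 mm and spring outward up to 6 mm.
- catch_far (a point): The like catch at the carcass's x = +75 mm: middle of its seat. Pulling the slat straight up out of both catches takes about 10 N in all; it is free of them when its underside is more than 43 mm above the worktop. Between the catches the slat is free to be gripped.
- slat: Planed pale wood slat, 28 x 250 x 12 mm, about 0.07 kg, lying at the start in both catches inside the carcass, along the carcass's x, off its centre by up to 12 mm, underside 20 mm above the worktop. Origin: centre of its underside; y along its 250 mm length, x across its 28 mm width, z through its thickness.
- slat_end_a (a point): Centre of the slat's end face at its -y end (125 mm from the middle, half-way up its 12 mm thickness).
- slat_end_b (a point): Centre of the slat's end face at its +y end (125 mm from the middle, half-way up its 12 mm thickness).
- try_square: Try square, 115 x 192 x 17 mm, lying loose on the worktop left of the carcass: leave alone. Origin: centre of its underside.
- tape_measure: Tape measure, 36 x 78 x 63 mm, loose on the worktop left of the carcass: leave alone. Origin: centre of its underside.
- screwdriver: Screwdriver, 29 x 227 x 32 mm, lying loose on the worktop right of the carcass: leave alone. Origin: centre of its underside, y along its length.

How it is judged:
By the outcome, as a careful person would: the job done as asked, in the order asked, and still so for the second after the job is handed in, while the arm keeps its last pose, push and grip.
It also fails if it takes over 42 s, if anything falls off the work surface, if the arm or the gripper's body presses on something with over 40 N, if the wrist force passes 120 N, or if a joint passes its speed limit or range.

## Working session

There is one attempt and no reset: what is moved stays moved. The work goes in short steps, Python scripts to look and compute and a shell command to move; the robot and the scene stay as the last step left them, time stands still between calls to the robot, and variables do not carry over. Pictures are saved under pics/ and viewed, and the job is handed in when it is done.

```bash
ls; mkdir -p pics; python3 - <<'E'
from cell import arm, eyes
import cv2
s=arm.observe();print(s, arm.grasp_offset)
for n in ("scene","top","wrist"):
    d=eyes.get_image(n);cv2.imwrite(f"pics/{n}0.png",d["frame"]);print(n,{k:v for k,v in d.items() if k!="frame"})
E
```

```text
pics
{'clock': 0.0, 'joints': array([ 1.2084055 ,  0.43523117,  0.02497734,  1.57411481, -0.01159622,
        1.13397867, -0.07509211]), 'dq': array([-1.20140363e-04,  9.80001144e-04, -6.69896920e-04, -2.46550129e-04,
       -1.60551047e-03,  3.83799199e-05, -1.87791364e-03]), 'joint_efforts': array([-7.84648455e-04, -6.67851305e+01,  9.84350592e-01, -3.14467835e+01,
       -6.05645031e-02,  4.30360821e-02,  1.94606578e-04]), 'position': array([ 0.16033583, -0.60348774,  0.18753313]), 'ee_rot': array([-3.11360491e+00, -4.06631084e-01,  5.53933545e-04]), 'force': array([ 0.3526951 , -0.24923403,  0.39517836]), 'ft_torque': array([ 0.02109035, -0.04065988,  0.04266118]), 'width': 0.9994706257226774} 0.0188
scene {'intrinsics': array([[500.58696632,   0.        , 318.02124084],
       [  0.        , 500.58696632, 200.26990942],
       [  0.        ,   0.        ,   1.        ]]), 'rvec': array([ 1.14727341, -2.0666547 ,  1.23840325]), 'tvec': array([0.34117732, 0.30012833, 0.94611177])}
top {'intrinsics': array([[474.52937107,   0.        , 319.02689   ],
       [  0.        , 474.52937107, 192.4600408 ],
       [  0.        ,   0.        ,   1.        ]]), 'rvec': array([ 2.22193202, -1.96657174,  0.22761239]), 'tvec': array([-0.02088094,  0.56559048,  1.10143685])}
wrist {'intrinsics': array([[309.70691629,   0.        , 317.6817733 ],
       [  0.        , 309.70691629, 196.59898831],
       [  0.        ,   0.        ,   1.        ]]), 'T_tool_cam': array([[-4.99324756e-04, -9.57287127e-01, -2.89138561e-01,
         7.88754008e-02],
       [ 9.99999667e-01, -6.64789599e-04,  4.74063145e-04,
        -4.07558041e-04],
       [-6.46030854e-04, -2.89138228e-01,  9.57287140e-01,
        -1.96681989e-01],
       [ 0.00000000e+00,  0.00000000e+00,  0.00000000e+00,
         1.00000000e+00]])}
```

View pics/top0.png

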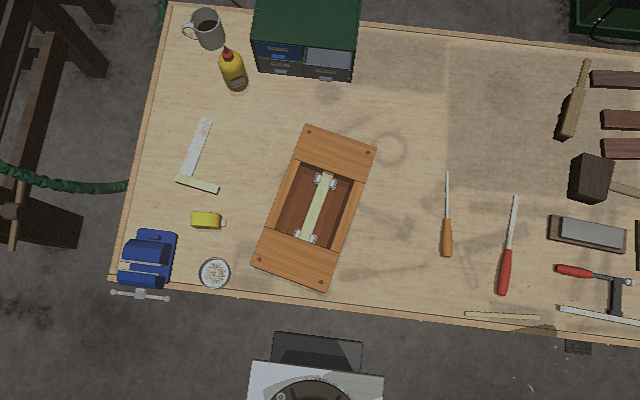

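View pics/scene0.png

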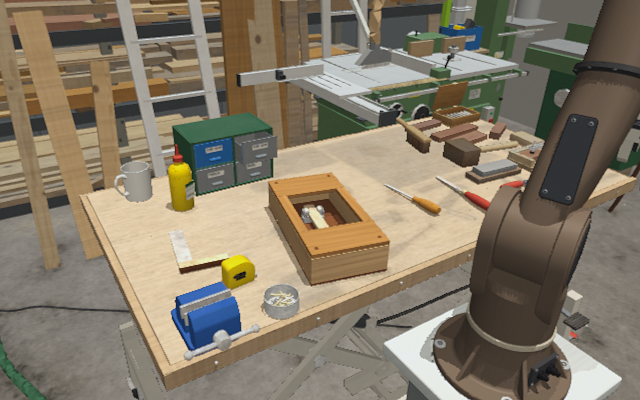

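View pics/wrist0.png

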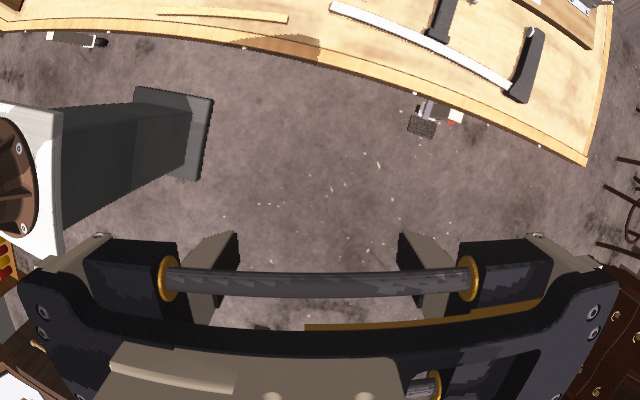

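The top view shows the carcass at about (315,208). The slat runs from about (326,173) to (308,240). The square and tape are on the left, the screwdriver on the right at (447,215). Next I'll measure these with masks.

```bash
cat > h.py <<'E'
import numpy as np, cv2
from cell import arm, eyes
R_=lambda r: cv2.Rodrigues(np.array(r,float))[0]
def ray(d,uv):
    K=d["intrinsics"];R=R_(d["rvec"]);t=np.array(d["tvec"]).ravel()
    v=np.linalg.inv(K)@np.array([uv[0],uv[1],1.]);return -R.T@t,R.T@v
def onplane(d,uv,z):
    c,v=ray(d,uv);return c+v*(z-c[2])/v[2]
def proj(d,p):
    return cv2.projectPoints(np.array(p,float).reshape(-1,1,3),d["rvec"],d["tvec"],d["intrinsics"],None)[0].reshape(-1,2)
E
python3 - <<'E'
from h import *
d=eyes.get_image("top");im=d["frame"]
c=im[110:300,230:400];cv2.imwrite("pics/topcrop.png",cv2.resize(c,None,fx=3.1,fy=3.1,interpolation=cv2.INTER_CUBIC))
hsv=cv2.cvtColor(im,cv2.COLOR_BGR2HSV)
for p in [(320,150),(318,205),(280,190),(300,205),(400,200),(290,265),(345,220)]: print(p,hsv[p[1],p[0]])
E
```

```text
(320, 150) [ 14 143 153]
(318, 205) [ 32  43 171]
(280, 190) [ 15 143 160]
(300, 205) [ 10 136 111]
(400, 200) [ 20  66 167]
(290, 265) [ 15 141 156]
(345, 220) [ 15 143 153]
```

View pics/topcrop.png

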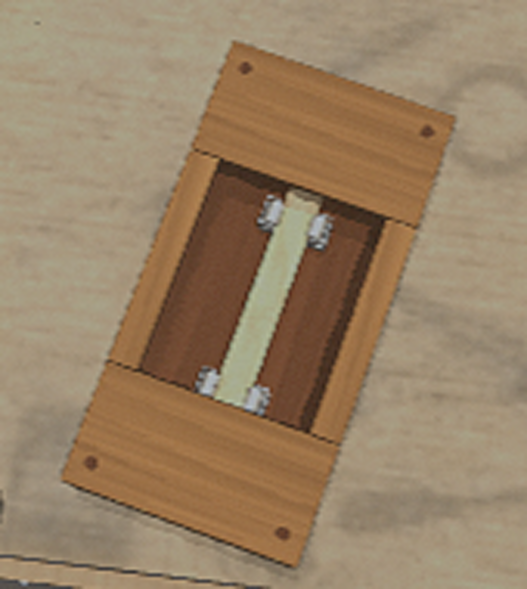

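```bash
python3 - <<'E'
from h import *
d=eyes.get_image("top");im=d["frame"]
hsv=cv2.cvtColor(im,cv2.COLOR_BGR2HSV)
def big(m): return max(cv2.findContours(m,cv2.RETR_EXTERNAL,cv2.CHAIN_APPROX_NONE)[0],key=cv2.contourArea)
roi=np.zeros(im.shape[:2],np.uint8);roi[115:300,240:385]=255
m=cv2.inRange(hsv,(5,100,60),(19,255,255))&roi
c=big(cv2.morphologyEx(m,cv2.MORPH_OPEN,np.ones((3,3))))
print("outer px",cv2.boxPoints(cv2.minAreaRect(c)).round(1).tolist())
w=np.array([onplane(d,p[0],.086)[:2] for p in c],np.float32)
r=cv2.minAreaRect(w);print("carcass",r)
s=cv2.inRange(hsv,(20,25,110),(45,130,255));r2=np.zeros_like(s);r2[165:248,290:345]=255
c=big(s&r2);w=np.array([onplane(d,p[0],.032)[:2] for p in c],np.float32)
print("slat",cv2.minAreaRect(w));
b=cv2.fitLine(w,cv2.DIST_L2,0,.01,.01).ravel();print(b,np.degrees(np.arctan2(b[1],b[0])))
(cx,cy),sz,a=r
# axes: long dir
bx=cv2.boxPoints(r); e=[bx[1]-bx[0],bx[2]-bx[1]];L=max(e,key=np.linalg.norm);L=L/np.linalg.norm(L);L=L*np.sign(L[0]);Y=np.array([-L[1],L[0]])
print("yaw",np.degrees(np.arctan2(L[1],L[0])))
q=w-np.array([cx,cy]);print("slat in carcass x",(q@L).min(),(q@L).max(),"y",(q@Y).min(),(q@Y).max(), np.median(q@Y))
# project model check
def C(x,y,z): return [*(np.array([cx,cy])+x*L+y*Y),z]
o=im.copy()
for (a_,b_,z) in [(.187,.095,.086),(.09,.07,.086),(.087,.014,.032)]:
    p=proj(d,[C(a_,b_,z),C(-a_,b_,z),C(-a_,-b_,z),C(a_,-b_,z)]);cv2.polylines(o,[(p*16).round().astype(np.int32)],True,(0,0,255),1,cv2.LINE_AA,4)
cv2.imwrite("pics/chk.png",cv2.resize(o[110:300,230:400],None,fx=3.1,fy=3.1))
ds=eyes.get_image("scene");o=ds["frame"].copy()
for (a_,b_,z) in [(.187,.095,.086),(.09,.07,.086),(.087,.014,.032)]:
    p=proj(ds,[C(a_,b_,z),C(-a_,b_,z),C(-a_,-b_,z),C(a_,-b_,z)]);cv2.polylines(o,[(p*16).round().astype(np.int32)],True,(0,0,255),1,cv2.LINE_AA,4)
cv2.imwrite("pics/chks.png",cv2.resize(o[160:300,240:410],None,fx=3.1,fy=3.1))
E
```

```text
outer px [[248.60000610351562, 264.79998779296875], [302.3999938964844, 120.0], [378.70001220703125, 148.39999389648438], [325.0, 293.20001220703125]]
carcass ((0.5284676551818848, 0.054676949977874756), (0.1895855814218521, 0.37434694170951843), 76.88707733154297)
slat ((0.5351788401603699, 0.053344279527664185), (0.02955382689833641, 0.17849379777908325), 76.99016571044922)
[ 0.9739378  -0.22681534  0.5347452   0.05350811] -13.10965
yaw -13.112923
slat in carcass x -0.08242753198272945 0.09607323179401184 y -0.01455333714658158 0.015081523779770567 0.0010122726239452096
```

View pics/chk.png

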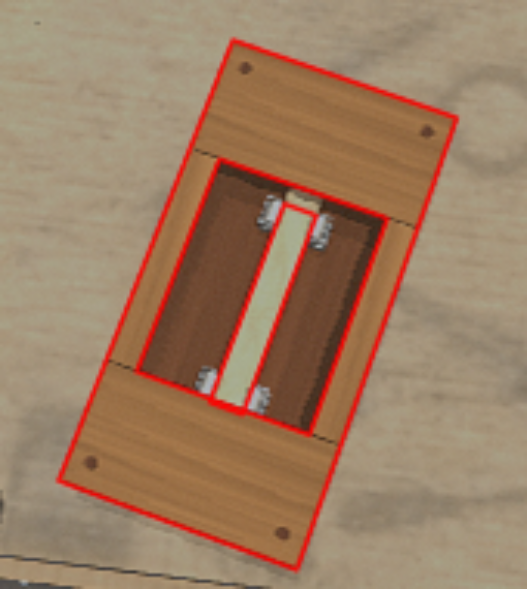

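View pics/chks.png

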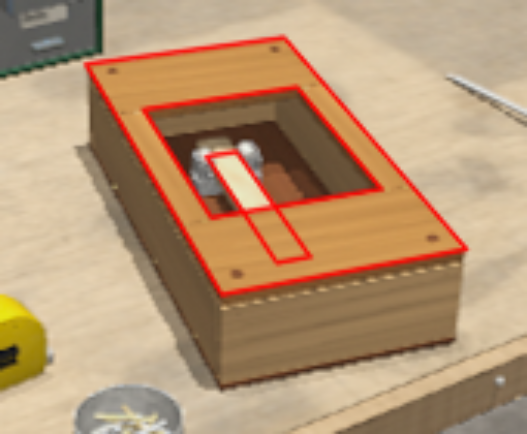

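```bash
cat >> h.py <<'E'
O=np.array([0.5285,0.0547]);YAW=np.radians(-13.1)
L=np.array([np.cos(YAW),np.sin(YAW)]);Y=np.array([-L[1],L[0]])
def rep(cx=None,cy=0,z=None):
    s=arm.observe();R=R_(s["ee_rot"]);p=s["position"]
    print("t %.2f"%s["clock"],"pos",p.round(4),"carc mm",((p[:2]-O)@L*1e3).round(1),((p[:2]-O)@Y*1e3).round(1),"yawerr(turn needed deg)",-np.degrees(YAW-np.arctan2(R[1,0],R[0,0])).round(2),"zaxis",R[:,2].round(3),"F",s["force"].round(1),"T",s["ft_torque"].round(2),"w",round(s["width"]*92,1),"j",s["joints"].round(2))
    if cx is not None:
        g=np.array([*(O+cx/1e3*L+cy/1e3*Y),z/1e3]);print("shift mm in tool:",(R.T@(g-p)*1e3).round(1))
E
python3 -c "from h import *;rep(0,0,250)"
```

```text
t 0.30 pos [ 0.1604 -0.6039  0.188 ] carc mm -209.2 -724.8 yawerr(turn needed deg) 27.98 zaxis [-0.     0.001 -1.   ] F [ 0.1 -0.4  0.6] T [-0.02  0.04  0.01] w 92.3 j [ 1.21  0.43  0.03  1.57 -0.01  1.13 -0.08]
shift mm in tool: [ 524.8 -542.   -61.7]
```

```bash
python3 -m inch '[[[0,0,0,-30,7],[0,0,0,-30,7],[0,0,0,0,7],[0,0,0,0,7]]]'; python3 -c "from h import *;rep(0,0,250)"
```

```text
clock: 0.7
position: [0.16, -0.6031, 0.2492]
ee_rot: [-3.115, 0.383, 0.002]
force: [0.5, 0.5, -0.6]
width: 0.998
t 0.70 pos [ 0.16   -0.6031  0.2492] carc mm -209.8 -724.2 yawerr(turn needed deg) -0.93 zaxis [-0.001  0.003 -1.   ] F [ 0.5  0.5 -0.6] T [ 0.06  0.04 -0.03] w 91.9 j [ 1.13  0.39  0.14  1.49 -0.06  1.27 -0.54]
shift mm in tool: [ 198.1 -727.5    1.1]
```

```bash
python3 -m inch '[[[0.45,12,-45,0,0],[0.45,12,-45,0,0],[0.45,12,-45,0,0],[0.45,12,-45,0,0],[0.45,12,-45,0,0],[0.45,12,-45,0,0],[0.45,12,-45,0,0],[0.45,12,-45,0,0]]]'; python3 -c "from h import *;rep(0,0,250)"
```

```text
clock: 1.5
position: [0.344, -0.2729, 0.2487]
ee_rot: [3.112, -0.41, -0.002]
force: [1.4, -1.0, 0.3]
width: 0.551
t 1.50 pos [ 0.344  -0.2729  0.2487] carc mm -105.5 -360.9 yawerr(turn needed deg) -1.89 zaxis [-0.002 -0.002 -1.   ] F [ 1.4 -1.   0.3] T [-0.02 -0.05 -0.03] w 50.7 j [ 0.64  0.08 -0.1   1.9   0.01  1.16 -1.3 ]
shift mm in tool: [  93.5 -364.2   -2.4]
```

```bash
python3 -m inch '[[[0.45,12,-45,0,-2],[0.45,12,-45,0,0],[0.45,12,-45,0,0],[0.45,12,-45,0,0],[0.45,12,-45,0,0],[0.45,12,-45,0,0],[0.45,10,-45,0,0],[0.45,8,-45,0,0]]]'; python3 - <<'E'
from h import *
rep(0,0,200)
d=eyes.get_image("wrist");cv2.imwrite("pics/w1.png",d["frame"])
E
```

```text
clock: 2.3
position: [0.5189, 0.0711, 0.2498]
ee_rot: [3.117, -0.357, 0.007]
force: [0.8, -0.9, -0.4]
width: 0.546
t 2.30 pos [0.5189 0.0711 0.2498] carc mm -13.1 13.8 yawerr(turn needed deg) 0.04 zaxis [ 0.004 -0.005 -1.   ] F [ 0.8 -0.9 -0.4] T [-0.03 -0.05  0.  ] w 50.2 j [ 0.09  0.25 -0.41  1.7   0.11  1.21 -2.15]
shift mm in tool: [12.8 13.6 49.9]
```

View pics/w1.png

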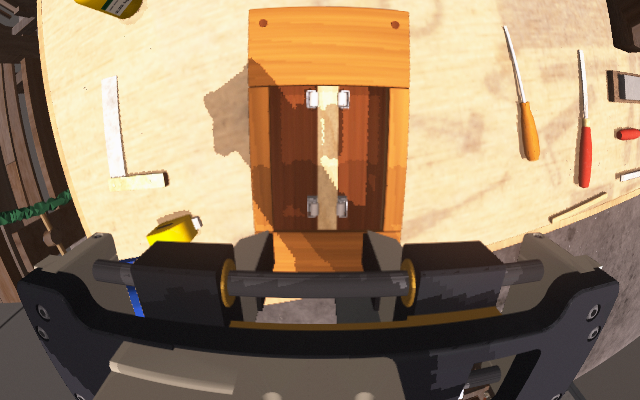

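```bash
python3 -m inch '[[[0.45,6,7,25,0],[0.45,6,6,30,0],[0.45,0,0,40,0],[0.45,0,0,20,0],[0.45,0,0,0,0]]]'; python3 -c "from h import *;rep(0,0,50)"
```

```text
clock: 2.85
position: [0.5325, 0.071, 0.1321]
ee_rot: [-3.119, 0.33, -0.014]
force: [-0.1, 0.4, 0.6]
width: 0.55
t 2.85 pos [0.5325 0.071  0.1321] carc mm 0.2 16.8 yawerr(turn needed deg) 1.03 zaxis [ 0.009  0.004 -1.   ] F [-0.1  0.4  0.6] T [ 0.05  0.05 -0.  ] w 50.6 j [ 0.07  0.38 -0.4   1.84  0.18  0.94 -2.18]
shift mm in tool: [-1.1 17.3 82. ]
```

```bash
python3 -m inch '[[[0.45,0,8,0,1],[0.45,0,8,0,0],[0.45,0,0,0,0]]]'; python3 -c "from h import *;rep(0,0,50)"
```

```text
clock: 3.15
position: [0.5298, 0.054, 0.1345]
ee_rot: [-3.116, 0.36, -0.017]
force: [-0.3, 0.3, 0.3]
width: 0.546
t 3.15 pos [0.5298 0.054  0.1345] carc mm 1.4 -0.4 yawerr(turn needed deg) -0.08 zaxis [ 0.011  0.004 -1.   ] F [-0.3  0.3  0.3] T [ 0.05 -0.01  0.  ] w 50.2 j [ 0.1   0.37 -0.39  1.85  0.17  0.94 -2.17]
shift mm in tool: [-2.3  0.1 84.4]
```

```bash
python3 -m inch '[[[0.45,-1,0,20,0],[0.45,0,0,20,0],[0.45,0,0,20,0],[0.45,0,0,10,0],[0.45,0,0,0,0]]]'; python3 - <<'E'
from h import *
rep(0,0,24)
for n in ("wrist","top"): cv2.imwrite(f"pics/{n}2.png",eyes.get_image(n)["frame"])
E
```

```text
clock: 3.65
position: [0.5352, 0.0533, 0.0693]
ee_rot: [-3.112, 0.366, -0.037]
force: [-0.7, 0.1, -0.1]
width: 0.546
t 3.65 pos [0.5352 0.0533 0.0693] carc mm 6.8 0.2 yawerr(turn needed deg) -0.3 zaxis [ 0.024  0.005 -1.   ] F [-0.7  0.1 -0.1] T [0.05 0.02 0.  ] w 50.3 j [ 0.08  0.44 -0.37  1.92  0.22  0.79 -2.22]
shift mm in tool: [-7.8  0.7 45.1]
```

View pics/wrist2.png

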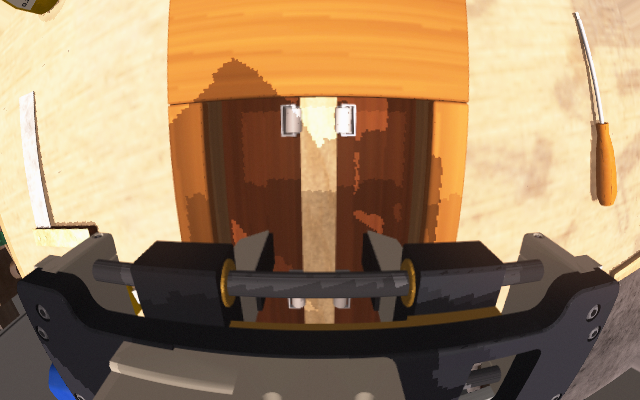

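Fingers straddle the slat (cols 300–337), centred between the pads at 272/365. I'll descend in small steps.

```bash
python3 -m inch '[[[0.45,-3,0,12,0],[0.45,-3,0,12,0],[0.45,-2,0,10,0],[0.45,-1,0,5,0],[0.45,0,0,2,0],[0.45,0,0,0,0]]]'; python3 -c "from h import *;rep(0,0,24)"
```

```text
clock: 4.35
position: [0.5286, 0.0565, 0.0274]
ee_rot: [-3.111, 0.365, -0.044]
force: [-0.5, -0.2, -0.5]
width: 0.548
t 4.35 pos [0.5286 0.0565 0.0274] carc mm -0.3 1.8 yawerr(turn needed deg) -0.28 zaxis [ 0.029  0.005 -1.   ] F [-0.5 -0.2 -0.5] T [ 0.02  0.08 -0.04] w 50.4 j [ 0.05  0.49 -0.35  1.98  0.26  0.68 -2.26]
shift mm in tool: [0.2 1.9 3.4]
```

```bash
python3 -m inch '[[[0.45,0,1.5,3,0],[0.45,0,0,2,0],[0.45,0,0,0,0]]]'; python3 -c "from h import *;rep(0,0,23)"
```

```text
clock: 4.65
position: [0.529, 0.055, 0.0224]
ee_rot: [-3.111, 0.365, -0.045]
force: [0.4, -0.4, -0.2]
width: 0.55
t 4.65 pos [0.529  0.055  0.0224] carc mm 0.4 0.4 yawerr(turn needed deg) -0.29 zaxis [ 0.03   0.005 -1.   ] F [ 0.4 -0.4 -0.2] T [0.03 0.09 0.  ] w 50.6 j [ 0.05  0.5  -0.34  1.98  0.27  0.67 -2.26]
shift mm in tool: [-0.4  0.4 -0.6]
```

```bash
python3 -m inch '[[[1,0,0,0,0],[1,0,0,0,0],[1,0,0,0,0],[1,0,0,0,0],[1,0,0,0,0],[1,0,0,0,0]]]' 55; python3 -c "from h import *;rep(0,0,23)"
```

```text
clock: 5.25
position: [0.5296, 0.055, 0.0231]
ee_rot: [-3.111, 0.365, -0.047]
force: [-0.1, -0.2, 0.2]
width: 0.082
t 5.25 pos [0.5296 0.055  0.0231] carc mm 1.0 0.6 yawerr(turn needed deg) -0.31 zaxis [ 0.031  0.006 -1.   ] F [-0.1 -0.2  0.2] T [ 0.04  0.01 -0.04] w 7.5 j [ 0.05  0.5  -0.34  1.98  0.27  0.67 -2.26]
shift mm in tool: [-1.   0.6  0. ]
```

```bash
python3 - <<'E'
from h import *
rep()
for n in ("wrist","scene"): 
    f=eyes.get_image(n)["frame"]
    if n=="scene": f=cv2.resize(f[120:320,200:500],None,fx=2.5,fy=2.5)
    cv2.imwrite(f"pics/{n}3.png",f)
E
```

```text
t 5.25 pos [0.5296 0.055  0.0231] carc mm 1.0 0.6 yawerr(turn needed deg) -0.31 zaxis [ 0.031  0.006 -1.   ] F [-0.1 -0.2  0.2] T [ 0.04  0.01 -0.04] w 7.5 j [ 0.05  0.5  -0.34  1.98  0.27  0.67 -2.26]
```

View pics/wrist3.png

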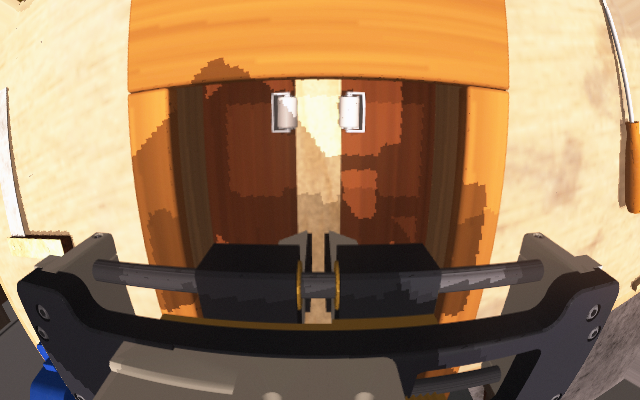

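View pics/scene3.png

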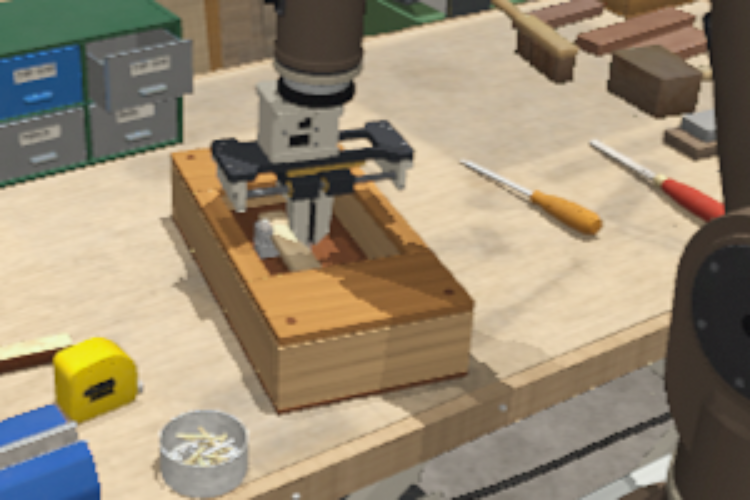

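```bash
python3 - <<'E'
from h import *
for n in ("top","scene"):
    d=eyes.get_image(n);s=arm.observe();R=R_(s["ee_rot"]);p=s["position"]
    o=cv2.resize(d["frame"],None,fx=4,fy=4,interpolation=cv2.INTER_CUBIC)
    for k,c in ((0,(0,0,255)),(.019,(0,255,0)),(.066,(255,0,0))):
        q=proj(d,p-R[:,2]*k)[0];print(n,k,q);cv2.circle(o,tuple(int(v*4) for v in q),4,c,-1)
    q=(proj(d,p)[0]*4).astype(int);cv2.imwrite(f"pics/{n}4.png",o[q[1]-300:q[1]+200,q[0]-300:q[0]+300])
E
```

```text
top 0 [314.5323544 208.9260102]
top 0.019 [314.50971569 207.71115974]
top 0.066 [314.4505147  204.53428381]
scene 0 [321.53869016 228.12836663]
scene 0.019 [321.902089   221.94763605]
scene 0.066 [322.82465427 206.25653611]
```

View pics/scene4.png

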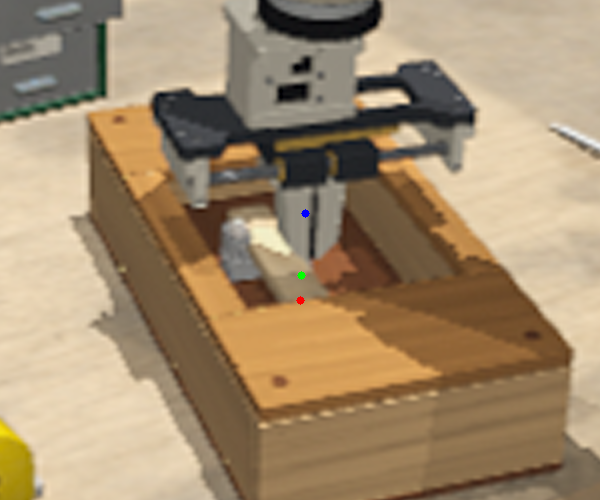

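View pics/top4.png

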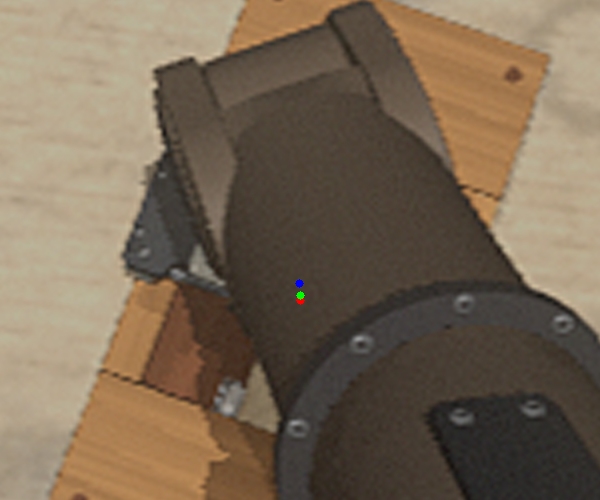

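```bash
cat >> h.py <<'E'
def wpose(s,d):
    T=np.eye(4);T[:3,:3]=R_(s["ee_rot"]);T[:3,3]=s["position"];return T@d["T_tool_cam"]
def wproj(s,d,P):
    M=np.linalg.inv(wpose(s,d));P=np.atleast_2d(P);v=P@M[:3,:3].T+M[:3,3]
    rho=np.hypot(v[:,0],v[:,1]);th=np.arctan2(rho,v[:,2]);K=d["intrinsics"]
    return np.c_[K[0,2]+K[0,0]*th*v[:,0]/rho,K[1,2]+K[1,1]*th*v[:,1]/rho]
def C(x,y,z): return [*(O+x/1e3*L+y/1e3*Y),z/1e3]
E
python3 - <<'E'
from h import *
s=arm.observe();d=eyes.get_image("wrist");o=d["frame"].copy()
P=[C(90,70,86),C(90,-70,86),C(187,95,86),C(187,-95,86),C(90,14,32),C(90,-14,32),C(20,14,32),C(20,-14,32),C(63,29,43),C(63,-29,43)]
q=wproj(s,d,P);print(q.round(0).tolist())
for a in q: cv2.circle(o,tuple(int(v) for v in a),3,(0,255,0),-1)
p=s["position"];R=R_(s["ee_rot"])
for k,c in ((0,(0,0,255)),(.019,(255,255,0)),(.033,(255,0,255))):
    a=wproj(s,d,p-R[:,2]*k+R[:,0]*.0095)[0];print(k,a);cv2.circle(o,tuple(int(v) for v in a),3,c,-1)
cv2.imwrite("pics/w5.png",o)
E
```

```text
[[168.0, 88.0], [468.0, 86.0], [141.0, -71.0], [494.0, -75.0], [295.0, 89.0], [342.0, 89.0], [297.0, 201.0], [341.0, 200.0], [269.0, 134.0], [369.0, 134.0]]
0 [318.54087902 210.52016086]
0.019 [318.64632366 220.75546378]
0.033 [318.73706363 229.60423666]
```

View pics/w5.png

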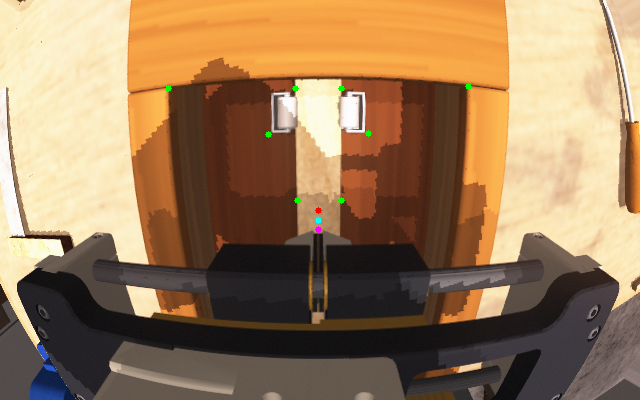

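```bash
python3 - <<'E'
from h import *
d=eyes.get_image("scene");s=arm.observe();R=R_(s["ee_rot"]);p=s["position"]
for y in (-.095,-.08,-.03,0,.03,.095):
  for x in (0,.0095): print(y,x,[(k,((proj(d,p-R[:,2]*k/1e3+R[:,1]*y+R[:,0]*x)[0]-[321.54,228.13])*4+300).round().tolist()) for k in (30,35,66,80,90,100,110,120,130)])
E
```

```text
-0.095 0 [(30, [159.0, 282.0]), (35, [159.0, 275.0]), (66, [160.0, 233.0]), (80, [160.0, 214.0]), (90, [161.0, 199.0]), (100, [161.0, 185.0]), (110, [161.0, 171.0]), (120, [161.0, 157.0]), (130, [162.0, 142.0])]
-0.095 0.0095 [(30, [155.0, 274.0]), (35, [155.0, 267.0]), (66, [156.0, 225.0]), (80, [156.0, 206.0]), (90, [156.0, 192.0]), (100, [157.0, 178.0]), (110, [157.0, 163.0]), (120, [157.0, 149.0]), (130, [157.0, 135.0])]
-0.08 0 [(30, [182.0, 279.0]), (35, [182.0, 272.0]), (66, [183.0, 230.0]), (80, [184.0, 210.0]), (90, [184.0, 196.0]), (100, [185.0, 182.0]), (110, [185.0, 168.0]), (120, [185.0, 154.0]), (130, [186.0, 139.0])]
-0.08 0.0095 [(30, [178.0, 271.0]), (35, [178.0, 264.0]), (66, [179.0, 222.0]), (80, [179.0, 203.0]), (90, [180.0, 189.0]), (100, [180.0, 175.0]), (110, [180.0, 160.0]), (120, [181.0, 146.0]), (130, [181.0, 132.0])]
-0.03 0 [(30, [258.0, 267.0]), (35, [258.0, 261.0]), (66, [260.0, 219.0]), (80, [261.0, 200.0]), (90, [262.0, 186.0]), (100, [262.0, 172.0]), (110, [263.0, 158.0]), (120, [264.0, 143.0]), (130, [264.0, 129.0])]
-0.03 0.0095 [(30, [253.0, 260.0]
[... 752 characters left out ...]
4.0, 146.0]), (120, [355.0, 132.0]), (130, [356.0, 117.0])]
0.03 0.0095 [(30, [341.0, 247.0]), (35, [341.0, 240.0]), (66, [344.0, 199.0]), (80, [346.0, 180.0]), (90, [347.0, 166.0]), (100, [348.0, 152.0]), (110, [348.0, 139.0]), (120, [349.0, 125.0]), (130, [350.0, 110.0])]
0.095 0 [(30, [439.0, 240.0]), (35, [440.0, 234.0]), (66, [444.0, 193.0]), (80, [445.0, 174.0]), (90, [447.0, 161.0]), (100, [448.0, 147.0]), (110, [450.0, 133.0]), (120, [451.0, 119.0]), (130, [452.0, 105.0])]
0.095 0.0095 [(30, [433.0, 233.0]), (35, [434.0, 227.0]), (66, [438.0, 186.0]), (80, [440.0, 167.0]), (90, [441.0, 154.0]), (100, [442.0, 140.0]), (110, [444.0, 126.0]), (120, [445.0, 112.0]), (130, [446.0, 98.0])]
```

The overlays show the carcass and the wrist-camera pose agree. But the real fingertips sit about 37 mm behind the reported TCP, by both the scene and wrist views, so the jaws closed above the slat and touched nothing. I'll reopen and go lower using that offset, watching the force.

```bash
python3 -m inch '[[[0.5,0,0,0,0],[0.5,0,0,0,0],[0.5,0,0,0,0],[0.5,-1,0.5,0,0]]]' 55; python3 -m inch '[[[0.5,0,0,8,0],[0.5,0,0,8,0],[0.5,0,0,6,0],[0.5,0,0,4,0],[0.5,0,0,0,0]]]'; python3 - <<'E'
from h import *
rep(0,0,-12)
for n in ("wrist","scene"): 
    f=eyes.get_image(n)["frame"]
    if n=="scene": f=cv2.resize(f[150:275,245:395],None,fx=4,fy=4)
    cv2.imwrite(f"pics/{n}6.png",f)
E
```

```text
clock: 5.95
position: [0.5286, 0.0548, 0.023]
ee_rot: [-3.111, 0.365, -0.047]
force: [-0.3, 0.6, -0.9]
width: 0.302
clock: 6.45
position: [0.5287, 0.0548, -0.006]
ee_rot: [-3.111, 0.365, -0.045]
force: [0.2, 0.5, -0.1]
width: 0.497
t 6.45 pos [ 0.5287  0.0548 -0.006 ] carc mm 0.2 0.1 yawerr(turn needed deg) -0.31 zaxis [ 0.03   0.005 -1.   ] F [ 0.2  0.5 -0.1] T [0.07 0.1  0.03] w 45.7 j [ 0.03  0.54 -0.32  2.01  0.29  0.61 -2.29]
shift mm in tool: [-0.4  0.2  6. ]
```

View pics/wrist6.png

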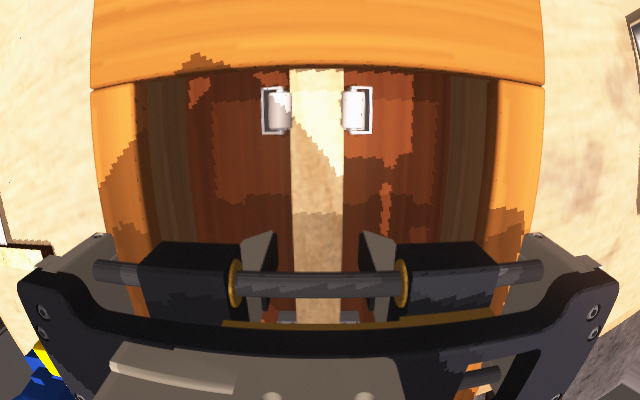

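View pics/scene6.png

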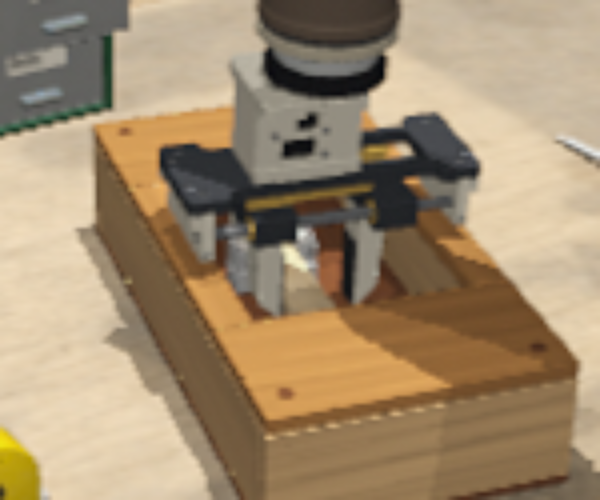

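```bash
python3 -m inch '[[[0.5,0,0,3,0],[0.5,0,0,2,0],[0.5,0,0,0,0]]]'; python3 -c "from h import *;rep(0,0,-14)"; python3 -m inch '[[[0.5,0,0,2,0],[0.5,0,0,0,0]]]'; python3 -c "from h import *;rep(0,0,-14)"
```

```text
clock: 6.85
position: [0.5298, 0.055, -0.0102]
ee_rot: [-3.11, 0.365, -0.048]
force: [-0.7, 0.4, 0.3]
width: 0.502
t 6.85 pos [ 0.5298  0.055  -0.0102] carc mm 1.2 0.6 yawerr(turn needed deg) -0.31 zaxis [ 0.032  0.006 -0.999] F [-0.7  0.4  0.3] T [ 0.04  0.08 -0.06] w 46.2 j [ 0.03  0.55 -0.32  2.01  0.3   0.59 -2.29]
shift mm in tool: [-1.3  0.7  3.7]
clock: 7.05
position: [0.5301, 0.0551, -0.0122]
ee_rot: [-3.11, 0.365, -0.049]
force: [-0.0, -0.0, -0.6]
width: 0.497
t 7.05 pos [ 0.5301  0.0551 -0.0122] carc mm 1.4 0.7 yawerr(turn needed deg) -0.31 zaxis [ 0.032  0.006 -0.999] F [-0.  -0.  -0.6] T [0.06 0.   0.01] w 45.8 j [ 0.03  0.55 -0.31  2.01  0.3   0.59 -2.29]
shift mm in tool: [-1.5  0.7  1.7]
```

```bash
python3 -m inch '[[[0.5,-1,0.5,1,0],[0.9,0,0,0,0],[0.9,0,0,0,0],[0.9,0,0,0,0],[0.9,0,0,0,0]]]' 30; python3 - <<'E'
from h import *
rep(0,0,-14)
for n in ("wrist","scene"): 
    f=eyes.get_image(n)["frame"]
    if n=="scene": f=cv2.resize(f[150:275,245:395],None,fx=4,fy=4)
    cv2.imwrite(f"pics/{n}7.png",f)
E
```

```text
clock: 7.55
position: [0.529, 0.0548, -0.0132]
ee_rot: [-3.11, 0.365, -0.049]
force: [-0.4, 0.1, -0.0]
width: 0.298
t 7.55 pos [ 0.529   0.0548 -0.0132] carc mm 0.4 0.2 yawerr(turn needed deg) -0.31 zaxis [ 0.032  0.006 -0.999] F [-0.4  0.1 -0. ] T [0.05 0.05 0.01] w 27.4 j [ 0.03  0.55 -0.31  2.01  0.3   0.59 -2.29]
shift mm in tool: [-0.4  0.2  0.7]
```

View pics/scene7.png

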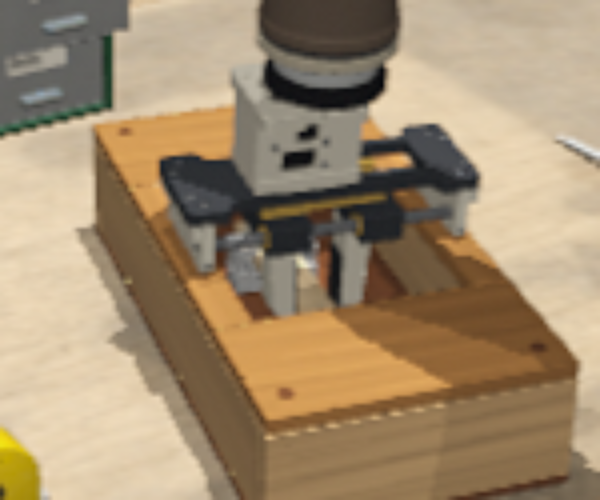

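The jaws stopped at 27.4 mm, so the slat is gripped. Now the pull, with a full grip.

```bash
python3 -m inch '[[[1,0,0,0,0],[1,0,0,0,0],[1,0,0,-3,0],[1,0,0,-4,0]]]' 60; python3 -c "from h import *;rep(0,0,18)";python3 -m inch '[[[1,0,0,-4,0],[1,0,0,-4,0],[1,0,0,-4,0]]]'; python3 -c "from h import *;rep(0,0,18)"
```

```text
clock: 8.05
position: [0.5276, 0.0548, -0.0072]
ee_rot: [-3.111, 0.365, -0.045]
force: [0.6, 0.7, -4.4]
width: 0.295
t 8.05 pos [ 0.5276  0.0548 -0.0072] carc mm -0.9 -0.1 yawerr(turn needed deg) -0.29 zaxis [ 0.03   0.006 -1.   ] F [ 0.6  0.7 -4.4] T [ 0.27 -0.17  0.01] w 27.1 j [ 0.03  0.54 -0.32  2.01  0.29  0.6  -2.29]
shift mm in tool: [  1.6  -0.4 -25.1]
clock: 8.35
position: [0.5271, 0.055, 0.006]
ee_rot: [-3.11, 0.364, -0.045]
force: [0.6, 2.8, 0.4]
width: 0.292
t 8.35 pos [0.5271 0.055  0.006 ] carc mm -1.4 0.0 yawerr(turn needed deg) -0.28 zaxis [ 0.03   0.006 -1.   ] F [0.6 2.8 0.4] T [ 0.68 -0.14  0.03] w 26.9 j [ 0.04  0.52 -0.33  2.    0.28  0.63 -2.28]
shift mm in tool: [  1.7  -0.1 -11.9]
```

```bash
python3 -m inch '[[[1,0,0,-3,0],[1,0,0,-3,0],[1,0,0,-2,0],[1,0,0,0,0]]]'; python3 - <<'E'
from h import *
rep(0,0,18)
for n in ("wrist","scene"): 
    f=eyes.get_image(n)["frame"]
    if n=="scene": f=cv2.resize(f[150:275,245:395],None,fx=4,fy=4)
    cv2.imwrite(f"pics/{n}8.png",f)
E
```

```text
clock: 8.75
position: [0.5282, 0.0547, 0.0166]
ee_rot: [-3.11, 0.365, -0.05]
force: [0.0, 0.4, -1.3]
width: 0.295
t 8.75 pos [0.5282 0.0547 0.0166] carc mm -0.3 -0.1 yawerr(turn needed deg) -0.31 zaxis [ 0.033  0.006 -0.999] F [ 0.   0.4 -1.3] T [0.12 0.05 0.02] w 27.2 j [ 0.05  0.51 -0.34  1.99  0.27  0.65 -2.27]
shift mm in tool: [ 0.4 -0.1 -1.4]
```

View pics/scene8.png

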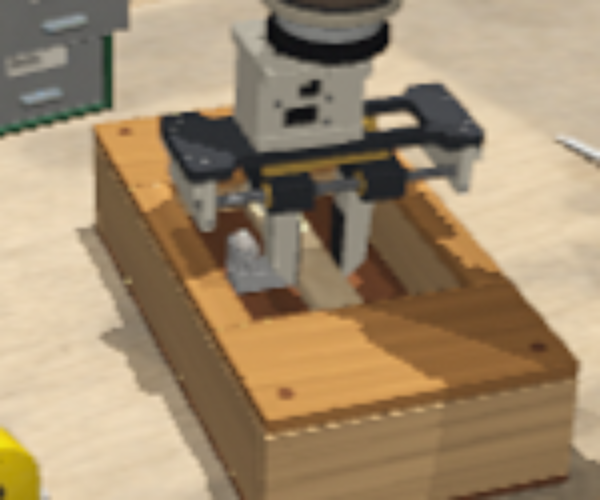

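View pics/wrist8.png

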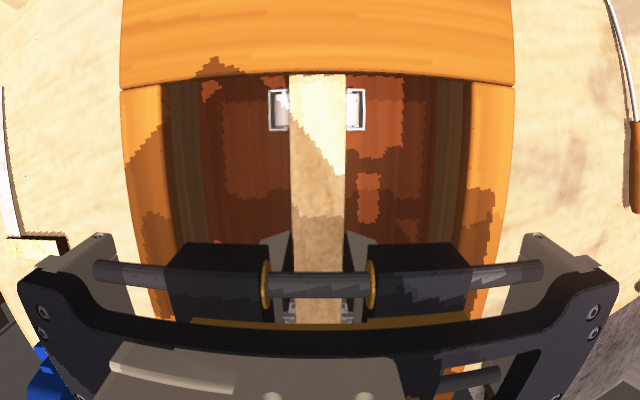

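Lifted clear of the catches and level. Now I'll slide it −x so the near end goes deep under the near frame.

```bash
python3 -m inch '[[[1,-8,0,0,0],[1,-8,0,0,0],[1,-8,0,0,0],[1,-8,0,0,0],[1,0,0,0,0]]]'; python3 -c "from h import *;rep(-45,0,18)"
```

```text
clock: 9.35
position: [0.4924, 0.0627, 0.0144]
ee_rot: [-3.111, 0.365, -0.045]
force: [0.4, -0.4, -0.6]
width: 0.296
t 9.35 pos [0.4924 0.0627 0.0144] carc mm -37.0 -0.4 yawerr(turn needed deg) -0.28 zaxis [ 0.03   0.006 -1.   ] F [ 0.4 -0.4 -0.6] T [ 0.07  0.1  -0.05] w 27.2 j [ 0.03  0.47 -0.34  2.08  0.27  0.61 -2.31]
shift mm in tool: [-7.9 -0.4 -3.8]
```

```bash
python3 -m inch '[[[1,-5,0,-2,0],[1,-3,0,0,0],[1,0,0,0,0]]]'; python3 - <<'E'
from h import *
rep(-45,0,18)
for n in ("wrist","scene"): 
    f=eyes.get_image(n)["frame"]
    if n=="scene": f=cv2.resize(f[150:275,245:395],None,fx=4,fy=4)
    cv2.imwrite(f"pics/{n}9.png",f)
E
```

```text
clock: 9.65
position: [0.4907, 0.0643, 0.0185]
ee_rot: [-3.108, 0.366, -0.063]
force: [-0.2, 1.0, -0.5]
width: 0.291
t 9.65 pos [0.4907 0.0643 0.0185] carc mm -39.0 0.8 yawerr(turn needed deg) -0.33 zaxis [ 0.041  0.007 -0.999] F [-0.2  1.  -0.5] T [0.04 0.12 0.03] w 26.8 j [ 0.02  0.46 -0.34  2.09  0.27  0.6  -2.31]
shift mm in tool: [-6.   0.9  0.2]
```

View pics/wrist9.png

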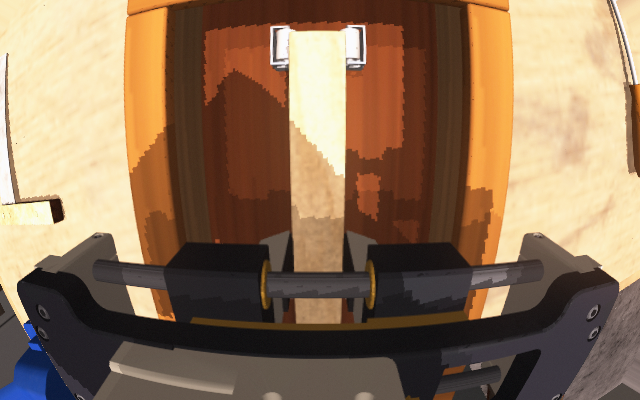

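View pics/scene9.png

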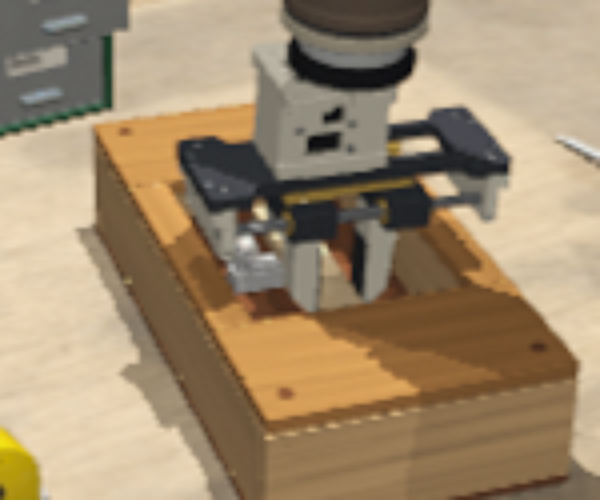

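```bash
cat >> h.py <<'E'
def wplane(s,d,uv,z):
    K=d["intrinsics"];a=np.array([uv[0]-K[0,2],uv[1]-K[1,2]]);r=np.hypot(*a);th=r/K[0,0]
    v=np.array([*(np.sin(th)*a/r),np.cos(th)]);T=wpose(s,d);w=T[:3,:3]@v;c=T[:3,3]
    P=c+w*(z-c[2])/w[2];return ((P[:2]-O)@L*1e3,(P[:2]-O)@Y*1e3)
E
python3 - <<'E'
from h import *
s=arm.observe();d=eyes.get_image("wrist")
for z in (.055,.062,.07): print(z,wplane(s,d,(317,30),z))
print(wplane(s,d,(317,10),.086))
E
```

```text
0.055 (np.float64(78.62814617943964), np.float64(0.4890771684011679))
0.062 (np.float64(76.59702838791405), np.float64(0.3812509006236781))
0.07 (np.float64(74.27575091188491), np.float64(0.2580208803065672))
(np.float64(79.03733399599696), np.float64(-0.03804172765518115))
```

The far end is at carcass x≈77 mm, inside the opening. The near end is at about −173 mm. I'll ease the grip and lift, so the near frame edge pushes the near part down and the slat pivots in the pads.

```bash
python3 -m inch '[[[1,0,0,0,0],[1,0,0,-4,0],[1,0,0,-4,0],[1,0,0,-4,0],[1,0,0,-4,0],[1,0,0,-4,0],[1,0,0,0,0]]]' 15; python3 - <<'E'
from h import *
rep(-40,0,60)
for n in ("wrist","scene"): 
    f=eyes.get_image(n)["frame"]
    if n=="scene": f=cv2.resize(f[150:275,245:395],None,fx=4,fy=4)
    cv2.imwrite(f"pics/{n}10.png",f)
E
```

```text
clock: 10.5
position: [0.4884, 0.0644, 0.0395]
ee_rot: [-3.109, 0.365, -0.058]
force: [1.2, 0.5, -2.9]
width: 0.302
t 10.50 pos [0.4884 0.0644 0.0395] carc mm -41.3 0.4 yawerr(turn needed deg) -0.3 zaxis [ 0.038  0.007 -0.999] F [ 1.2  0.5 -2.9] T [-0.01 -0.34 -0.02] w 27.7 j [ 0.04  0.42 -0.36  2.07  0.25  0.65 -2.29]
shift mm in tool: [  2.    0.  -20.5]
```

View pics/wrist10.png

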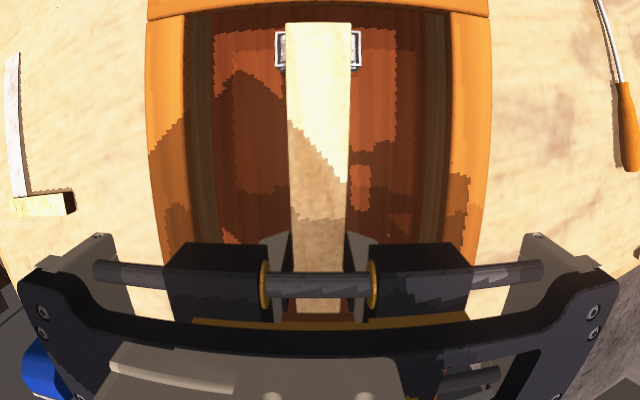

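View pics/scene10.png

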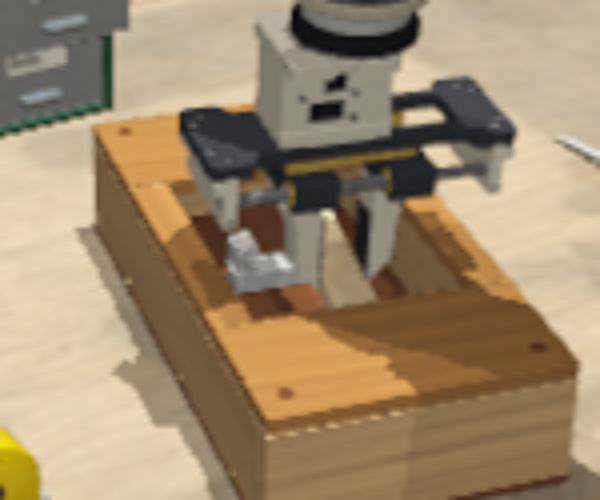

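Far end has widened (from 55 to 65 px), so it's tipping as intended at about 3 N. I'll keep lifting.

```bash
python3 -m inch '[[[1,0,0,-5,0],[1,0,0,-5,0],[1,0,0,-5,0],[1,0,0,-4,0],[1,0,0,0,0]]]'; python3 - <<'E'
from h import *
rep(-40,0,60)
for n in ("wrist","scene"): 
    f=eyes.get_image(n)["frame"]
    if n=="scene": f=cv2.resize(f[150:275,245:395],None,fx=4,fy=4)
    cv2.imwrite(f"pics/{n}11.png",f)
E
```

```text
clock: 11.1
position: [0.4858, 0.0643, 0.059]
ee_rot: [-3.11, 0.364, -0.053]
force: [0.1, 0.5, -3.1]
width: 0.299
t 11.10 pos [0.4858 0.0643 0.059 ] carc mm -43.8 -0.3 yawerr(turn needed deg) -0.27 zaxis [ 0.035  0.006 -0.999] F [ 0.1  0.5 -3.1] T [-0.01 -0.09 -0.03] w 27.5 j [ 0.05  0.39 -0.38  2.06  0.23  0.7  -2.27]
shift mm in tool: [ 3.8 -0.4 -0.9]
```

View pics/wrist11.png

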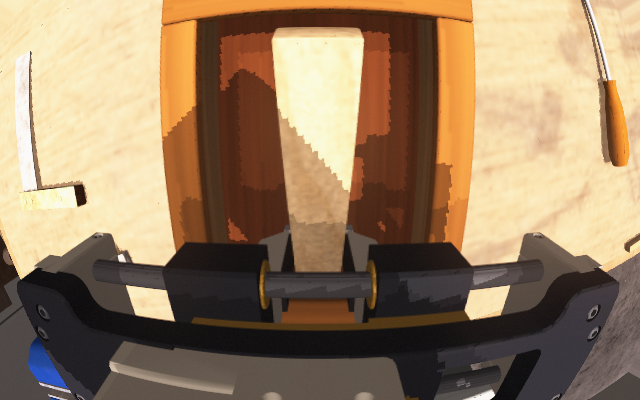

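View pics/scene11.png

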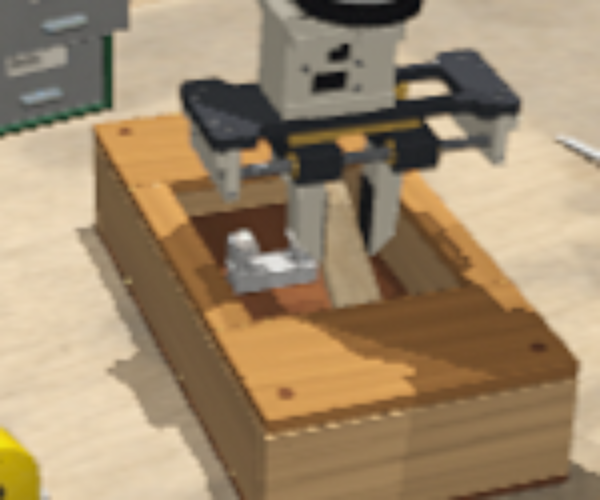

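Tilt is about 28° (far end about 63 mm above the grip). Next: firm grip, then draw it out along the slant, a bit flatter than its own axis so it leaves the near edge.

```bash
python3 -m inch '[[[1,0,0,0,0],[1,0,0,0,0],[1,8,0,-3,0],[1,8,0,-3,0],[1,8,0,-4,0],[1,8,0,-4,0],[1,0,0,0,0]]]' 50; python3 - <<'E'
from h import *
rep(36,0,95)
for n in ("wrist","scene"): 
    f=eyes.get_image(n)["frame"]
    if n=="scene": f=cv2.resize(f[150:275,245:395],None,fx=4,fy=4)
    cv2.imwrite(f"pics/{n}12.png",f)
E
```

```text
clock: 11.9
position: [0.5205, 0.056, 0.0753]
ee_rot: [-3.109, 0.365, -0.055]
force: [-0.5, 0.5, 0.5]
width: 0.292
t 11.90 pos [0.5205 0.056  0.0753] carc mm -8.1 -0.5 yawerr(turn needed deg) -0.3 zaxis [ 0.036  0.007 -0.999] F [-0.5  0.5  0.5] T [0.03 0.07 0.03] w 26.9 j [ 0.08  0.41 -0.37  1.96  0.22  0.77 -2.22]
shift mm in tool: [ 44.7  -1.  -18.2]
```

View pics/scene12.png

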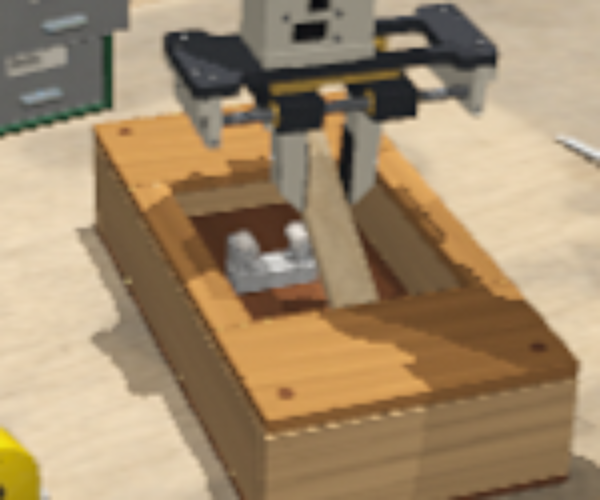

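Free of contact (force about 0). I'll carry on out.

```bash
python3 -m inch '[[[1,8,0,-4,0],[1,8,0,-4,0],[1,8,0,-4,0],[1,8,0,-4,0],[1,8,0,-3,0],[1,6,0,-2,0],[1,0,0,0,0]]]'; python3 - <<'E'
from h import *
rep(40,0,95)
for n in ("wrist","scene"): 
    f=eyes.get_image(n)["frame"]
    if n=="scene": f=cv2.resize(f[120:270,225:415],None,fx=4,fy=4)
    cv2.imwrite(f"pics/{n}13.png",f)
E
```

```text
clock: 12.7
position: [0.5665, 0.0444, 0.0989]
ee_rot: [-3.11, 0.364, -0.052]
force: [-0.2, 0.1, -1.5]
width: 0.293
t 12.70 pos [0.5665 0.0444 0.0989] carc mm 39.4 -1.4 yawerr(turn needed deg) -0.26 zaxis [ 0.034  0.006 -0.999] F [-0.2  0.1 -1.5] T [0.03 0.07 0.02] w 27.0 j [ 0.1   0.44 -0.37  1.83  0.21  0.87 -2.17]
shift mm in tool: [ 0.5 -1.4  3.9]
```

View pics/scene13.png

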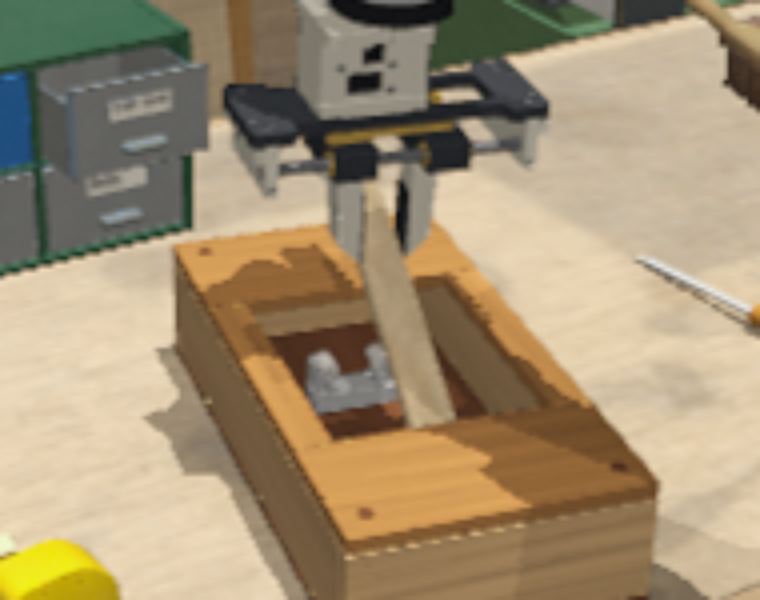

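View pics/wrist13.png

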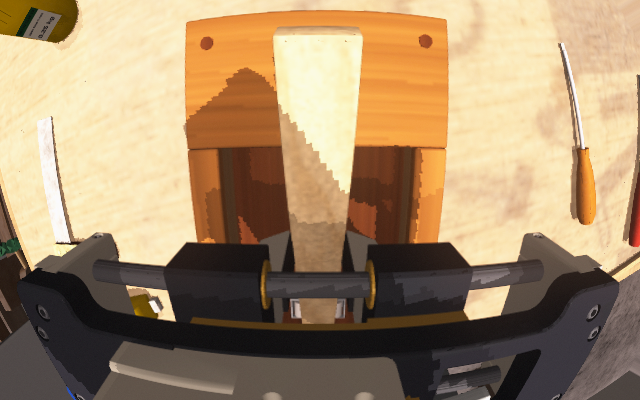

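```bash
python3 -m inch '[[[1,7,-0.5,-5,0],[1,7,-0.5,-5,0],[1,0,0,-10,0],[1,0,0,-10,0],[1,0,0,0,0]]]'; python3 - <<'E'
from h import *
rep(20,0,280)
f=eyes.get_image("scene")["frame"]
cv2.imwrite("pics/scene14.png",cv2.resize(f[100:270,225:415],None,fx=3.5,fy=3.5))
E
```

```text
clock: 13.3
position: [0.5785, 0.0424, 0.1315]
ee_rot: [-3.11, 0.362, -0.049]
force: [-0.2, 0.8, -1.1]
width: 0.295
t 13.30 pos [0.5785 0.0424 0.1315] carc mm 51.5 -0.6 yawerr(turn needed deg) -0.18 zaxis [ 0.032  0.006 -0.999] F [-0.2  0.8 -1.1] T [0.08 0.04 0.01] w 27.1 j [ 0.11  0.43 -0.37  1.77  0.19  0.95 -2.14]
shift mm in tool: [ -27.1   -2.5 -149.4]
```

View pics/scene14.png

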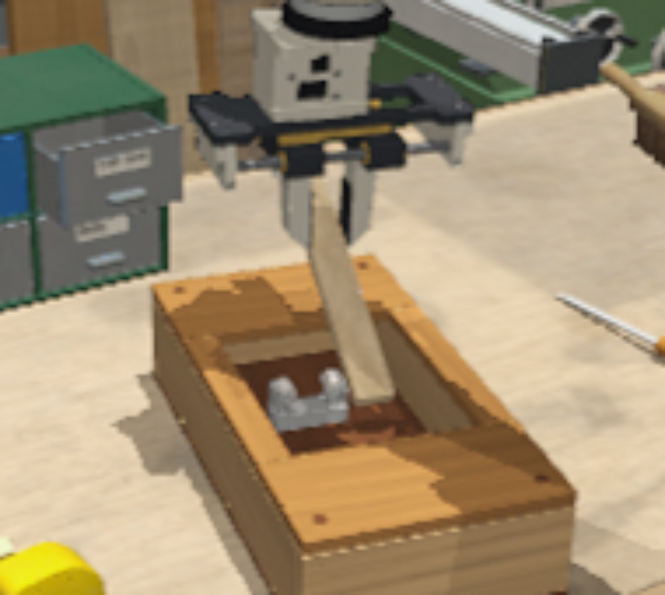

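The lower end is now visible and clear inside the opening. Lifting.

```bash
python3 -m inch '[[[1,0,0,-20,0],[1,0,0,-20,0],[1,-5,0,-25,0],[1,-8,0,-25,0],[1,-8,0,-20,0],[1,-6,0,-10,0],[1,0,0,0,0],[1,0,0,0,0]]]'; python3 - <<'E'
from h import *
rep(20,0,260)
for n in ("wrist","scene","top"):
    f=eyes.get_image(n)["frame"];cv2.imwrite(f"pics/{n}15.png",f)
E
```

```text
clock: 14.15
position: [0.5441, 0.0476, 0.2518]
ee_rot: [-3.113, 0.361, -0.041]
force: [-0.4, 0.3, -1.0]
width: 0.292
t 14.15 pos [0.5441 0.0476 0.2518] carc mm 16.8 -3.3 yawerr(turn needed deg) -0.14 zaxis [ 0.027  0.005 -1.   ] F [-0.4  0.3 -1. ] T [ 0.04  0.05 -0.02] w 26.8 j [ 0.13  0.27 -0.4   1.67  0.12  1.19 -2.1 ]
shift mm in tool: [ 3.4 -3.4 -8.1]
```

View pics/scene15.png

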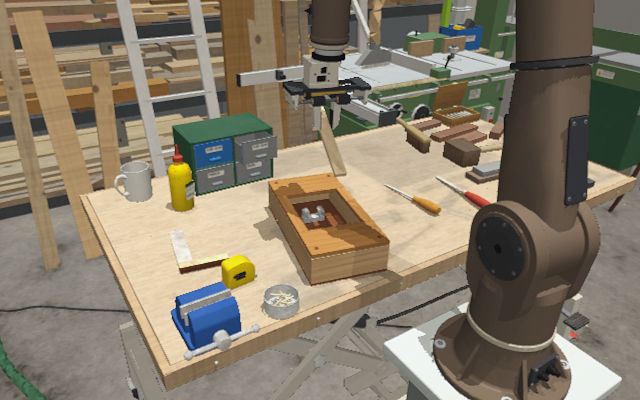

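View pics/wrist15.png

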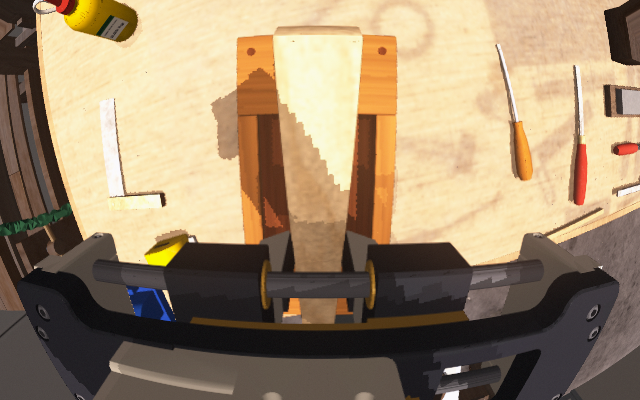

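View pics/top15.png

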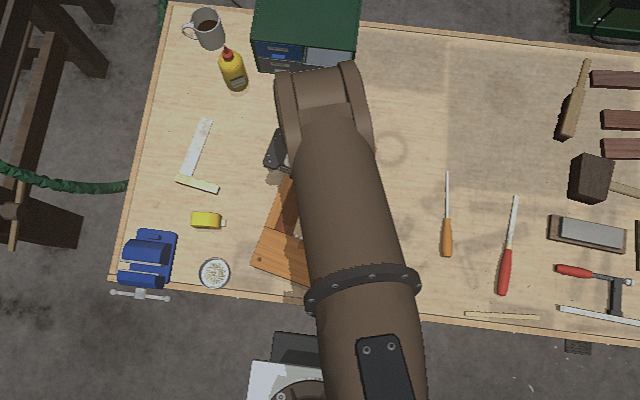

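I'll check the lower end's height by casting the scene ray at pixel (342,174) onto the slat's vertical plane, then check it again after a short settle.

```bash
python3 -m inch '[[[1,0,0,-10,0],[1,0,0,0,0],[1,0,0,0,0],[1,0,0,0,0]]]'; python3 - <<'E'
from h import *
rep()
d=eyes.get_image("scene");f=d["frame"];cv2.imwrite("pics/scene16.png",cv2.resize(f[70:220,270:400],None,fx=4,fy=4))
s=arm.observe();yo=(s["position"][:2]-O)@Y
for uv in ((334,174),(342,174),(340,171)):
    c,v=ray(d,uv);t=(yo-(c[:2]-O)@Y)/(v[:2]@Y);P=c+t*v;print(uv,"carc x",((P[:2]-O)@L*1e3).round(),"z",(P[2]*1e3).round())
E
```

```text
clock: 14.7
position: [0.5437, 0.0472, 0.2603]
ee_rot: [-3.113, 0.362, -0.034]
force: [0.2, -0.0, -0.2]
width: 0.296
t 14.70 pos [0.5437 0.0472 0.2603] carc mm 16.5 -3.9 yawerr(turn needed deg) -0.16 zaxis [ 0.022  0.005 -1.   ] F [ 0.2 -0.  -0.2] T [0.02 0.01 0.  ] w 27.3 j [ 0.13  0.27 -0.4   1.65  0.11  1.22 -2.1 ]
(334, 174) carc x -56.0 z 205.0
(342, 174) carc x -103.0 z 226.0
(340, 171) carc x -91.0 z 228.0
```

View pics/scene16.png

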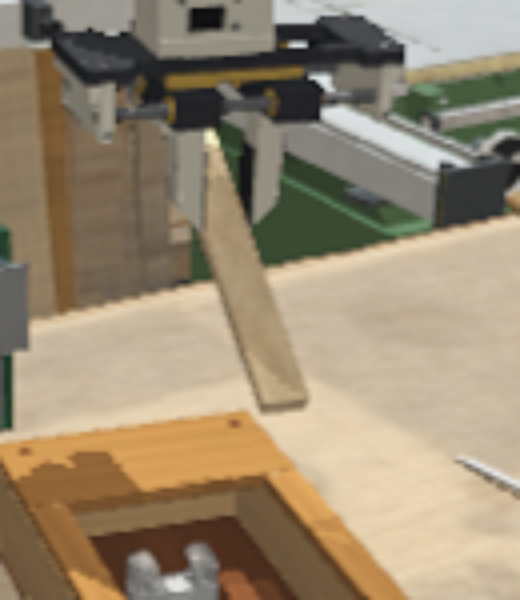

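```bash
python3 -c "
from cell import workorder
workorder.sign_off()
from h import *;rep()"
```

```text
the job is handed in; nothing more can be done
the job is handed in; nothing more can be done
```

The slat is out of the carcass and held still in the gripper above it. I handed the job in at about 14.8 s on the robot's clock; no verdict was reported.

**What I did:** I gripped the slat near its middle and pulled it up out of both catches. I then slid it about 40 mm towards the robot under the near frame and eased the grip. Lifting against the frame edge tipped it to about 28°. After that I gripped it at 50 N, drew it out slantwise and raised it.

**Last checks:**
- **Height:** the slat's lowest end measured roughly 205–228 mm above the worktop. Even the low figure is about 12 cm above the face frame, against the 5 cm asked for.
- **Stillness and grip:** the jaws read 27.3 mm on the 28 mm slat, with almost no outside force.
- **Other tools:** the try square, tape measure and screwdriver looked unmoved in the last pictures; I judged this by eye.

**What disagreed:** the real fingertips sit about 37 mm behind the reported tool point, by both the scene and wrist views. My first close therefore shut above the slat without touching it. I opened, went lower using that offset, and the second grip held.

I tried to read the state once more after handing in, but that call was refused.

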